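Heft the modules, seat the loaded ones in the reader corners, start the reader

ROBOT

A 6-joint arm with a two-finger parallel gripper is mounted at the origin on the work surface. World frame = base frame: x ahead of the robot, y to its left, z up, the work surface at z = 0. Lengths are in mm, angles in rad, forces in N, time in s.
With the tool pointing down it reaches from about 300 to 775 mm from the base axis. Payload 14.6 kg.
Tool frame: the origin (TCP) lies midway between the tips of the shut fingers; the grasp point (between the pads) lies 19 mm behind it (manip.grasp_offset is the distance from the TCP to the grasp point, in mm); z points along the fingers, y is the line along which they close (so a half turn about z gives the same grasp; the last joint's range is limited). The gripper opens to 94 mm and grips with 3 to 60 N. Pads are 16 mm wide; open, the fingers measure 119 mm over their backs; the gripper's body (75 mm by 177 mm) begins 78 mm behind the grasp point.
Start: joints at [1.246, 0.3, 1.521, -0, 1.321, -0.067], TCP at [140.222, 531.815, 205.446] pointing down, gripper open.
Joint ranges: [-3.03, 3.03], [-0.79, 2.21], [0.23, 2.52], [-1.04, 4.18], [0, 3.07], [-2.55, 2.55]. Speed limits (rad/s): [2.22, 2.22, 2.57, 3.14, 3.14, 3.14].

INTERFACE

Orientations are given as [roll, pitch, yaw] about the fixed x, y, z axes, in that order (R = Rz(yaw) Ry(pitch) Rx(roll)).
In Python, from cell import manip, viewer gives the robot as it stands. The module is installed in compiled form; this text tells all that it offers.
- The arm moves only by the tool move_arm, never from a script. Its argument "moves" is a list of rows, each a list of 4 numbers: the shift along the tool's x, y, z in m, then the turn about the tool's z in rad. A call has 1 to 12 rows; each row is the pose to reach, as a shift and turn from the pose commanded when the call began, along the tool's axes at that moment; what a row does not reach only later rows make up. A row lasts 1/10 s, in which the tool goes at most 50 mm and 8.59 degrees, less where a joint would pass 70% of its speed; a pose out of reach is approached as far as the arm can. A call with a gripper value outside its range is refused whole. "jaw" is the finger opening in m, from 0 to 0.094, set as the call begins (left out, the last holds). The fingers move at their own pace and stop on an object; "squeeze" is the grip in N (left out, the last holds). Time passes only in rows, so rows that repeat a pose let the fingers close. It gives the time, the measured TCP pose, the force, the opening and the grip force at its end, in the units of the state.
- manip.read_state(): the state, without advancing time (a new reading comes with each control period).
- viewer.camera(name): name is "scene" or "top" or "wrist"; returns a dict with "frame" (400x640x3 uint8, blue, green, red), "z_map" (400x640 float32, mm along the optical axis (not along the pixel's ray), 0 where there is no reading), "fx", "fy", "cx", "cy" (pixels), "origin" and "orientation" of the camera in the world. Camera axes: x right, y down, z forward; pixel columns grow to the right and rows downward; lengths in mm; the calibration is good to about 2 mm. The wrist camera is an equidistant fisheye: a pixel r from the principal point sees the ray r / f radians off the axis. A picture is of the moment at which its call begins.
- manip.sign_off(): hands the job in; it is judged then, once.
The state is a dict: "clock": time; "joints": joint angles; "qd": joint speeds; "effort": joint torques, N m; "eef_pos": TCP position; "eef_rot": TCP orientation; "wrist_force": force on the tool from outside, world axes, zero at the start; "moment": the same for the moment, N m; "finger_gap": finger opening in mm; "finger_force": force on a finger pad.
Only numpy, scipy, OpenCV 4.12 (cv2) and the standard library are available. Lean on these libraries where they do the work, as an engineer would, in place of code of your own. Each camera call takes 0.05 s, during which the arm holds its last target. There are 200 camera calls.

TASK

Some of the look-alike metal chamber modules on the bench are loaded (about 0.8 kg) and the rest are empty (about 0.33 kg); feel by their weight which are which. Put each loaded module, upright, in a corner of the reader stage, lengthwise along the sensor head's side, pushed square and fully home against both the back fence and the head (one per corner, either corner, either way round), and lay each empty one upright and flat in a bay of its own in the white return rack. Only when all the modules are in place, turn the selector knob to its one long mark.

Things in the scene. Friction and masses are not known exactly. Their poses are not given: they have to be found in the camera images.
- module_a: closed light-metal chamber module, block 120 mm long (own x), 50 wide (own y), 40 high; low black cover near its -x end and round steel plug on top (up to 9 mm above the block); origin: centre of underside, z up. Loaded (about 0.8 kg) or empty (about 0.33 kg), told only by weight. Four or five of the five modules are present, in a row in front of the robot
- module_b: another chamber module, same shape and size as module_a, loaded or empty, may be absent
- module_c: another chamber module, same shape and size as module_a, loaded or empty, may be absent
- module_d: another chamber module, same shape and size as module_a, loaded or empty, may be absent
- module_e: another chamber module, same shape and size as module_a, loaded or empty, may be absent
- reader: fixed stage 150 mm (x) by 210 (y); origin: centre of underside. Steel back fence along its far (+x) edge, inner face at x=+63 mm, top 38 high. White sensor head mid-fence, y -25 to +25, x +25 to +63 mm, top 40 high. Fence and head form a left (+y) and a right (-y) corner, open to front and outside, floored by grey load pads 14 mm above the bench. A white box 34 mm high stands behind the fence
- left_seat (a point): on top of the left pad (when up): where a module's origin lies, seen from above, when it is fully home in the left corner, long axis along the reader's x (60 mm from the back fence, 25 mm from the head's side); axes as the reader's
- right_seat (a point): the same for the right corner
- pad_left (a joint): how far the sprung load pad under the left corner (136 by 79 mm) is down, m: 0 up, 0.004 down; it takes over 5 N, so a loaded module sinks it and an empty one does not
- pad_right (a joint): the same for the right corner
- rack: fixed white return rack 160 mm (x) by 262 (y), origin: centre of underside; three bays side by side along y, 86 mm apart, each 152 (x) by 82 (y) inside, parted and surrounded by walls 4 mm thick, top 20 mm above the bench; each bay is floored by a sprung load pad 14 mm above the bench. Reader and rack may swap sides
- bay_left (a point): centre of the left (+y) bay, on top of its pad (when up); axes as the rack's; modules lie lengthwise along x
- bay_mid (a point): the same for the middle bay
- bay_right (a point): the same for the right (-y) bay
- bay_pad_left (a joint): how far the left bay's load pad is down, m: stays near 0 under one empty module, sinks to 0.004 under a loaded one
- bay_pad_mid (a joint): the same for the middle bay
- bay_pad_right (a joint): the same for the right bay
- console: fixed grey console 130 mm (x) by 110 (y) by 45 high; origin: centre of underside. Knob axis 12 mm towards the robot (-x) from its centre. Five white marks 45 degrees apart fan round the knob's far side from left (+y, value 0) over straight away (+x, 1.571) to right (-y, 3.142); the only long, thick mark is the fourth (2.356)
- selector (a joint): selector knob angle, rad, growing clockwise seen from above, 0 to 3.142; clicks into detents at 0, 0.785, 1.571, 2.356 (the long mark) and 3.142; light to turn (under 0.1 N m)
- selector_grip (a point): on the knob's axis at grip height (78 mm above the bench), turns with the knob: x axis = where the white pointer points. The knob is a bar 50 mm long (x), 14 thick (y), up to 39 mm above the knob's underside (grip point at 31), on a disc 52 mm across, 8 high
There are look-alikes about, which are no part of the job. What is shaped like the module_c but green is not meant.

How it is judged (in metres and radians):
On the way, in this order (a step that is already met when the one before it is completed fails the run):
1. every loaded module is home in a corner of the reader and every empty one lies in a bay of the rack (((horizontal distance between module_a and left_seat below 0.004 m and angle between the x axis of module_a and the x axis of left_seat, either way round below 0.05 rad and z of module_a in the frame of left_seat below 0.003 m and value of joint pad_left above 0.002 m) or (horizontal distance between module_a and right_seat below 0.004 m and angle between the x axis of module_a and the x axis of right_seat, either way round below 0.05 rad and z of module_a in the frame of right_seat below 0.003 m and value of joint pad_right above 0.002 m) or (horizontal distance between module_a and bay_left below 0.03 m and z of module_a in the frame of bay_left below 0.003 m and value of joint bay_pad_left below 0.002 m) or (horizontal distance between module_a and bay_mid below 0.03 m and z of module_a in the frame of bay_mid below 0.003 m and value of joint bay_pad_mid below 0.002 m) or (horizontal distance between module_a and bay_right below 0.03 m and z of module_a in the frame of bay_right below 0.003 m and value of joint bay_pad_right below 0.002 m)) and angle between each of module_a, module_b, module_c, module_d, module_e's own z axis and vertical below 0.06 rad and linear speed of each of module_a, module_b, module_c, module_d, module_e below 0.02 m/s and ((horizontal distance between module_b and left_seat below 0.004 m and angle between the x axis of module_b and the x axis of left_seat, either way round below 0.05 rad and z of module_b in the frame of left_seat below 0.003 m and value of joint pad_left above 0.002 m) or (horizontal distance between module_b and right_seat below 0.004 m and angle between the x axis of module_b and the x axis of right_seat, either way round below 0.05 rad and z of module_b in the frame of right_seat below 0.003 m and value of joint pad_right above 0.002 m) or (horizontal distance between module_b and bay_left below 0.03 m and z of module_b in the frame of bay_left below 0.003 m and value of joint bay_pad_left below 0.002 m) or (horizontal distance between module_b and bay_mid below 0.03 m and z of module_b in the frame of bay_mid below 0.003 m and value of joint bay_pad_mid below 0.002 m) or (horizontal distance between module_b and bay_right below 0.03 m and z of module_b in the frame of bay_right below 0.003 m and value of joint bay_pad_right below 0.002 m)) and ((horizontal distance between module_c and left_seat below 0.004 m and angle between the x axis of module_c and the x axis of left_seat, either way round below 0.05 rad and z of module_c in the frame of left_seat below 0.003 m and value of joint pad_left above 0.002 m) or (horizontal distance between module_c and right_seat below 0.004 m and angle between the x axis of module_c and the x axis of right_seat, either way round below 0.05 rad and z of module_c in the frame of right_seat below 0.003 m and value of joint pad_right above 0.002 m) or (horizontal distance between module_c and bay_left below 0.03 m and z of module_c in the frame of bay_left below 0.003 m and value of joint bay_pad_left below 0.002 m) or (horizontal distance between module_c and bay_mid below 0.03 m and z of module_c in the frame of bay_mid below 0.003 m and value of joint bay_pad_mid below 0.002 m) or (horizontal distance between module_c and bay_right below 0.03 m and z of module_c in the frame of bay_right below 0.003 m and value of joint bay_pad_right below 0.002 m)) and ((horizontal distance between module_d and left_seat below 0.004 m and angle between the x axis of module_d and the x axis of left_seat, either way round below 0.05 rad and z of module_d in the frame of left_seat below 0.003 m and value of joint pad_left above 0.002 m) or (horizontal distance between module_d and right_seat below 0.004 m and angle between the x axis of module_d and the x axis of right_seat, either way round below 0.05 rad and z of module_d in the frame of right_seat below 0.003 m and value of joint pad_right above 0.002 m) or (horizontal distance between module_d and bay_left below 0.03 m and z of module_d in the frame of bay_left below 0.003 m and value of joint bay_pad_left below 0.002 m) or (horizontal distance between module_d and bay_mid below 0.03 m and z of module_d in the frame of bay_mid below 0.003 m and value of joint bay_pad_mid below 0.002 m) or (horizontal distance between module_d and bay_right below 0.03 m and z of module_d in the frame of bay_right below 0.003 m and value of joint bay_pad_right below 0.002 m)) and ((horizontal distance between module_e and left_seat below 0.004 m and angle between the x axis of module_e and the x axis of left_seat, either way round below 0.05 rad and z of module_e in the frame of left_seat below 0.003 m and value of joint pad_left above 0.002 m) or (horizontal distance between module_e and right_seat below 0.004 m and angle between the x axis of module_e and the x axis of right_seat, either way round below 0.05 rad and z of module_e in the frame of right_seat below 0.003 m and value of joint pad_right above 0.002 m) or (horizontal distance between module_e and bay_left below 0.03 m and z of module_e in the frame of bay_left below 0.003 m and value of joint bay_pad_left below 0.002 m) or (horizontal distance between module_e and bay_mid below 0.03 m and z of module_e in the frame of bay_mid below 0.003 m and value of joint bay_pad_mid below 0.002 m) or (horizontal distance between module_e and bay_right below 0.03 m and z of module_e in the frame of bay_right below 0.003 m and value of joint bay_pad_right below 0.002 m))), for 0.2 s.
2. then the selector is turned to the long mark (value of joint selector between 2.206 and 2.506 rad), for 0.2 s.
At the end, for the whole second after the job is handed in: loaded modules upright on reader pads, held down by them, within 4 mm of fully home and square within 0.05 rad; empty ones flat (0.06 rad) in rack bays, within 30 mm of the centre, pad up; selector within 0.15 rad of the long mark; all released and at rest (all of step 1 and all of step 2); the robot touches nothing.
Of module_a, module_b, module_c, module_d, module_e only 4 to 5 are there at a start; the rules pass over those that are not, and their reading is None.
At some moment in a run one of module_a, module_b, module_c, module_d, module_e may be knocked a few centimetres aside while the robot is not near it.
Once in a run the grip may slacken for a moment while it holds something.
It also fails if it takes over 210 s, if anything falls off the work surface, if the arm or the gripper's body presses on something with over 40 N, if the wrist force passes 120 N, or if a joint passes its speed limit or range.

## Working session

There is one attempt and no reset: what is moved stays moved. The work goes in short steps, Python scripts to look and compute and a tool call to move; the robot and the scene stay as the last step left them, time stands still between calls to the robot, and variables do not carry over. Pictures are saved under pics/ and viewed, at most 14 in all, crops included, and the job is handed in when it is done.

Besides the shell and the picture viewer there is one more tool, called after "Request:" as name([rows], argument=value, ...), one row to a line, values as JSON. move_arm: Moves the arm, as the interface text tells. Its arguments: {"type":"object","properties":{"moves":{"type":"array"},"jaw":{"type":"number"},"squeeze":{"type":"number"}},"required":["moves"]}

```bash
mkdir -p pics; python3 - <<'E'
from cell import manip, viewer
import cv2,numpy as np
s=manip.read_state(); print({k:np.round(v,3).tolist() for k,v in s.items()})
for n in ("scene","top"):
    c=viewer.camera(n); cv2.imwrite(f"pics/{n}0.png",c["frame"]); np.save(f"pics/{n}0z.npy",c["z_map"])
    print(n,{k:np.round(c[k],3).tolist() for k in ("fx","fy","cx","cy","origin","orientation")})
E
```

```text
{'clock': 0.0, 'joints': [1.246, 0.3, 1.522, -0.0, 1.321, -0.067], 'qd': [0.001, 0.001, 0.001, 0.0, -0.0, 0.002], 'effort': [-0.0, -53.181, -35.274, 0.071, 0.024, -0.0], 'eef_pos': [140.155, 531.584, 204.903], 'eef_rot': [-3.14, -0.0, 2.884], 'wrist_force': [0.458, -0.097, 0.272], 'moment': [-0.019, -0.06, -0.003], 'finger_force': 0.0, 'finger_gap': 93.934}
scene {'fx': 442.861, 'fy': 442.861, 'cx': 321.289, 'cy': 192.527, 'origin': [1053.718, -248.048, 891.576], 'orientation': [-2.482, -0.001, 1.185]}
top {'fx': 493.901, 'fy': 493.901, 'cx': 315.861, 'cy': 200.84, 'origin': [338.556, 26.565, 1326.467], 'orientation': [-3.024, -0.017, -1.584]}
```

View pics/top0.png

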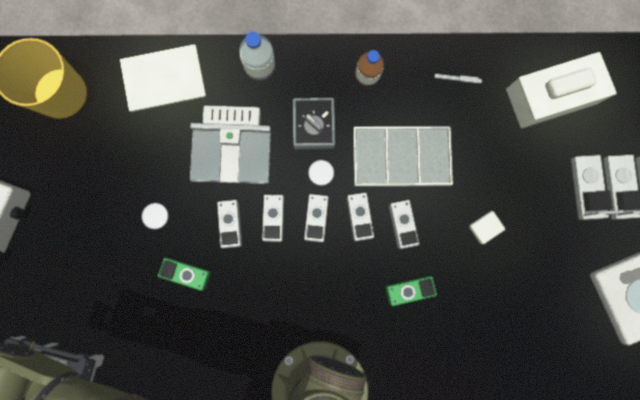

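View pics/scene0.png

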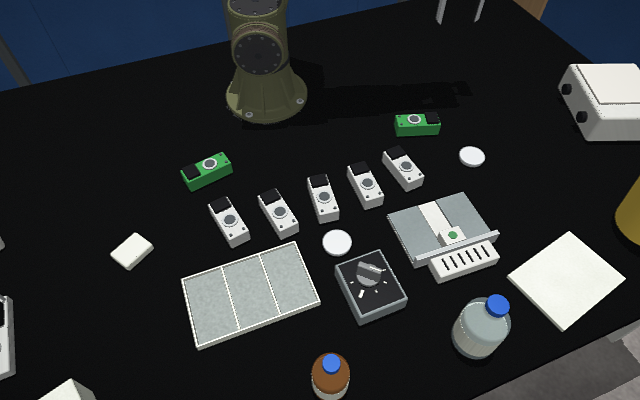

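The top view shows five modules in a row at pixels (228,223), (272,218), (316,218), (360,216) and (404,224). The reader is at (230,150), the console at (313,122) and the rack at (403,156). The scene view shows the same layout from the far side.

```bash
cat > h.py <<'E'
from cell import manip, viewer
import cv2,numpy as np
from scipy.spatial.transform import Rotation as R
def cloud(c):
    v,u=np.mgrid[:400,:640]; z=c["z_map"].astype(float)
    P=np.dstack([(u-c["cx"])/c["fx"]*z,(v-c["cy"])/c["fy"]*z,z])
    return P@R.from_euler('xyz',c["orientation"]).as_matrix().T+c["origin"]
def rect(W,m):
    p=W[m][:,:2].astype(np.float32); (x,y),(w,h),a=cv2.minAreaRect(p)
    if w<h: w,h,a=h,w,a+90
    a=np.radians((a+90)%180-90); return round(float(x),1),round(float(y),1),round(w,1),round(h,1),round(float(a),3)
def blobs(m,lo=60):
    n,l,st,_=cv2.connectedComponentsWithStats(m.astype(np.uint8),connectivity=4)
    return [(l==i) for i in range(1,n) if st[i,4]>=lo]
E
python3 - <<'E'
from h import *
for n in ("top","scene"):
    c=viewer.camera(n); W=cloud(c); f=c["frame"]; hsv=cv2.cvtColor(f,cv2.COLOR_BGR2HSV)
    ok=c["z_map"]>0
    print(n,"table z",np.median(W[ok&(abs(W[...,2])<15)][:,2]))
    reg=ok&(W[...,0]>250)&(W[...,0]<760)&(abs(W[...,1])<420)
    for lo,hi in ((33,47),(9,26),(70,95)):
        for b in blobs(reg&(W[...,2]>lo)&(W[...,2]<hi)):
            print((lo,hi),b.sum(),rect(W,b),"z",np.round(np.percentile(W[b][:,2],[10,50,90]),1),"col",np.round(f[b].mean(0)))
c=viewer.camera("top");f=c["frame"]
cv2.imwrite("pics/crop1.png",np.hstack([cv2.resize(f[85:195,180:285],None,fx=4,fy=4,interpolation=2),cv2.resize(f[85:195,285:345],None,fx=5,fy=4,interpolation=2)]))
E
```

```text
top table z 0.06472825926994119
(33, 47) 1050 (699.3, 7.1, 121.2, 109.4, 0.001) z [41.2 44.5 46.4] col [82. 83. 80.]
(33, 47) 1273 (700.3, 231.5, 208.7, 100.7, 1.521) z [33.8 36.9 41.6] col [200. 208. 205.]
(33, 47) 652 (450.1, -111.6, 120.0, 50.8, 0.129) z [36.8 40.4 44.8] col [195. 199. 197.]
(33, 47) 651 (447.9, 4.3, 119.8, 49.9, -0.121) z [36.9 40.6 44.8] col [197. 201. 199.]
(33, 47) 662 (448.7, 118.0, 118.9, 50.1, -0.036) z [36.9 40.6 44.8] col [197. 201. 198.]
(33, 47) 669 (435.3, 232.6, 120.0, 50.8, 0.078) z [36.3 40.3 44.6] col [196. 200. 197.]
(33, 47) 650 (428.7, -227.7, 119.6, 51.5, 0.182) z [36.2 40.4 44.6] col [193. 198. 195.]
(33, 47) 641 (302.5, 335.9, 93.8, 50.6, 1.265) z [36.5 40.6 44.6] col [128. 178. 115.]
(33, 47) 360 (263.1, -237.4, 118.0, 33.9, -1.361) z [36.6 40.5 45.2] col [116. 162. 105.]
(9, 26) 5481 (615.8, -232.2, 263.0, 162.5, 1.567) z [11.1 14.6 19.2] col [177. 185. 177.]
(9, 26) 3458 (619.9, 234.2, 209.7, 140.1, 1.526) z [10.7 13.9 17.6] col [171. 174. 166.]
(9, 26) 471 (572.2, -9.8, 66.5, 64.9, -0.018) z [10.8 14.2 17.4] col [227. 228. 225.]
(9, 26) 1
[... 1495 characters left out ...]
. 109.]
(9, 26) 3783 (649.0, 232.0, 211.9, 203.9, 1.522) z [11.6 14.1 16.7] col [167. 168. 159.]
(9, 26) 108 (484.5, -16.3, 75.0, 37.7, 0.572) z [ 9.9 17.2 24.3] col [113. 115. 114.]
(9, 26) 130 (475.7, -128.2, 100.5, 41.7, 0.633) z [10.4 17.2 24.2] col [112. 114. 113.]
(9, 26) 592 (570.2, -11.5, 67.0, 65.7, -0.946) z [12.1 14.2 16.5] col [234. 234. 231.]
(9, 26) 88 (484.9, -218.4, 49.7, 9.8, -1.519) z [11.  17.  23.7] col [114. 116. 114.]
(9, 26) 8731 (612.6, -232.9, 262.6, 162.8, 1.566) z [12.2 14.5 18.4] col [181. 186. 178.]
(9, 26) 99 (700.9, -47.9, 113.0, 1.4, 0.008) z [10.8 17.2 23.9] col [75. 74. 70.]
(70, 95) 223 (690.8, 6.2, 49.6, 15.4, 0.823) z [74.7 84.9 87.3] col [129. 129. 126.]
```

View pics/crop1.png

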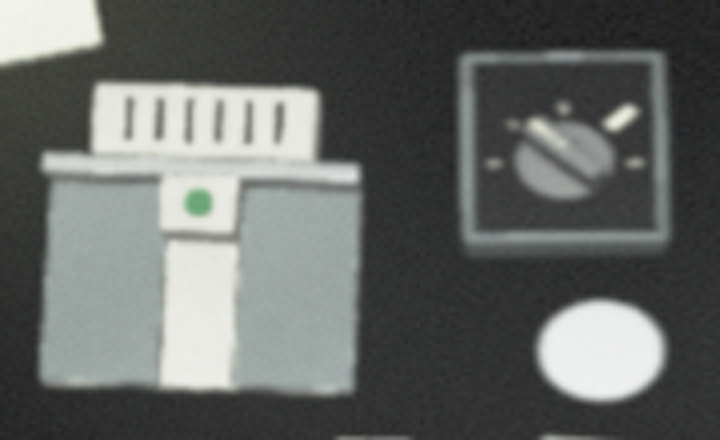

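The zoomed crop shows the knob's pointer up and left, at 0.785 rad, and the long mark up and right. The corners of the reader and all the bays are empty. Both views put the module tops at about 40.5 mm and the pads at about 14 mm.

```bash
cat >> h.py <<'E'
def go(x,y,z,th):
    s=manip.read_state(); M=R.from_euler('xyz',s["eef_rot"]); d=M.inv().apply(np.array([x,y,z])-s["eef_pos"])/1000
    a=-(th-s["eef_rot"][2]); a=(a+np.pi)%(2*np.pi)-np.pi
    print("  shift",np.round(d,4),"turn",round(a,3),"| j6",round(s["joints"][5],2))
def mods():
    out=[]
    for n in ("top","scene"):
        c=viewer.camera(n); W=cloud(c); f=c["frame"].astype(int)
        m=(c["z_map"]>0)&(W[...,0]>250)&(W[...,0]<760)&(abs(W[...,1])<420)&(W[...,2]>31)&(W[...,2]<60)&(abs(f[...,1]-f[...,2])<25)
        for b in blobs(m,150):
            r=rect(W,b)
            if abs(r[2]-120)<12 and abs(r[3]-50)<9: out.append((n,)+r+(round(float(np.median(W[b][:,2])),1),))
    return sorted(out,key=lambda r:-r[2])
def grasp(x,y,a,off=-12):
    gx,gy=x+off*np.cos(a),y+off*np.sin(a)
    for z in (90,12): go(gx,gy,z,a+np.pi)
E
python3 -c "
from h import *
grasp(434.8,232.2,.071)"
```

```text
shift [-0.3499 -0.2183  0.1153] turn -0.329 | j6 -0.07
  shift [-0.3499 -0.2183  0.1933] turn -0.329 | j6 -0.07
```

Request:
move_arm([
  [-0.04,-0.025,0,-0.1],
  [-0.08,-0.05,0,-0.2],
  [-0.12,-0.075,0,-0.3],
  [-0.16,-0.1,0,-0.329],
  [-0.2,-0.125,0,-0.329],
  [-0.24,-0.15,0,-0.329],
  [-0.28,-0.175,0.02,-0.329],
  [-0.32,-0.2,0.04,-0.329],
  [-0.35,-0.2183,0.07,-0.329],
  [-0.35,-0.2183,0.1,-0.329],
  [-0.35,-0.2183,0.115,-0.329],
  [-0.35,-0.2183,0.115,-0.329],
], jaw=0.09, squeeze=50)

```text
clock: 1.45
eef_pos: [422.1, 230.8, 88.6]
eef_rot: [-3.14, -0.004, -3.071]
wrist_force: [0.0, 0.6, -0.2]
finger_gap: 89.9
finger_force: 0.0
```

```bash
python3 -c "
from h import *
s=manip.read_state();print(s['clock'],s['eef_pos'],s['eef_rot'])
grasp(434.8,232.2,.071)
for r in mods():print(r)"
```

```text
1.45 [422.12716347 230.78455544  88.56255054] [-3.14028522 -0.00360445 -3.0710416 ]
  shift [-0.0007  0.0005 -0.0014] turn -0.0 | j6 -1.22
  shift [-0.001   0.0006  0.0766] turn -0.0 | j6 -1.22
('scene', 434.9, 230.5, 120.4, 50.5, 0.114, 41.6)
('top', 448.7, 118.2, 118.9, 50.3, -0.038, 42.0)
('scene', 448.1, 116.7, 122.5, 51.0, -0.03, 41.7)
('top', 448.2, 4.2, 120.0, 50.0, -0.119, 42.0)
('scene', 448.1, 3.3, 119.9, 50.3, -0.121, 41.7)
('top', 450.4, -112.2, 120.2, 50.4, 0.141, 41.9)
('scene', 450.5, -112.3, 119.3, 51.0, 0.144, 41.5)
('top', 428.8, -227.5, 119.4, 51.8, 0.194, 41.8)
('scene', 427.2, -228.0, 122.6, 50.6, 0.187, 41.5)
```

Arrives accurately. Descend.

Request:
move_arm([
  [0,0,0.03,0],
  [0,0,0.055,0],
  [0,0,0.07,0],
  [0,0,0.076,0],
  [0,0,0.076,0],
])

```text
clock: 2.05
eef_pos: [423.2, 231.8, 15.0]
eef_rot: [3.141, 0.0, -3.07]
wrist_force: [0.2, 1.0, 0.9]
finger_gap: 90.3
finger_force: 0.0
```

Request:
move_arm([
  [0,0,0,0],
  [0,0,0,0],
  [0,0,0,0],
  [0,0,0,0],
  [0,0,0,0],
  [0,0,0,0],
  [0,0,-0.01,0],
  [0,0,-0.03,0],
  [0,0,-0.07,0],
  [0,0,-0.07,0],
  [0,0,-0.07,0],
], jaw=0.03)

```text
clock: 3.15
eef_pos: [422.7, 231.4, 84.2]
eef_rot: [3.141, 0.0, -3.07]
wrist_force: [0.5, -0.4, -7.8]
finger_gap: 49.2
finger_force: 50.0
```

About 0.8 kg, so this one is loaded. I'll refine the reader geometry from the saved pictures before placing it.

```bash
python3 - <<'E'
from h import *
a=-0.048; C=np.array([623.,233.]); Q=np.array([[np.cos(a),np.sin(a)],[-np.sin(a),np.cos(a)]])
for n in ("top","scene"):
    c=viewer.camera(n); c["z_map"]=np.load(f"pics/{n}0z.npy"); W=cloud(c); L=(W[...,:2]-C)@Q.T; z=W[...,2]
    ok=(c["z_map"]>0)
    f=ok&(z>33)&(z<44)
    for nm,y0,y1 in (("L",35,95),("R",-95,-35)):
        m=f&(L[...,1]>y0)&(L[...,1]<y1)&(L[...,0]>50)&(L[...,0]<75)
        print(n,"fence",nm,np.round(np.percentile(L[m][:,0],[1,5,50,95]),1),m.sum())
    m=f&(L[...,0]>30)&(L[...,0]<55)&(abs(L[...,1])<40)
    print(n,"head y",np.round(np.percentile(L[m][:,1],[1,5,95,99]),1),"x",np.round(np.percentile(L[m][:,0],[1]),1),m.sum())
    p=ok&(z>8)&(z<20)&(L[...,0]>-85)&(L[...,0]<55)&(abs(L[...,1])<120)
    print(n,"pads",rect(W,p),"local y",np.round(np.percentile(L[p][:,1],[.5,99.5]),1),"x",np.round(np.percentile(L[p][:,0],[.5]),1))
E
```

```text
top fence L [64.3 64.9 69.4 74. ] 86
top fence R [65.  65.3 69.6 74.4] 82
top head y [-23.6 -22.3  23.2  25. ] x [30.4] 154
top pads (609.6, 233.2, 212.5, 136.8, 1.518) local y [-103.   104.4] x [-71.7]
scene fence L [62.2 63.3 69.  74.1] 126
scene fence R [62.6 63.7 69.7 74.4] 131
scene head y [-25.1 -24.3  22.5  24.4] x [30.2] 219
scene pads (612.5, 233.3, 210.7, 129.9, 1.527) local y [-104.4  103.7] x [-73.7]
```

```bash
cat >> h.py <<'E'
RC=np.array([623.5,233.2]); RA=-0.048
def loc(lx,ly,C=RC,a=RA): return C+np.array([lx*np.cos(a)-ly*np.sin(a),lx*np.sin(a)+ly*np.cos(a)])
E
python3 -c "
from h import *
p=loc(-17,57)
for z in (84,45,28,24):go(*p,z,RA+np.pi)"
```

```text
shift [-0.191   0.0464 -0.0016] turn 0.119 | j6 -1.22
  shift [-0.1911  0.0465  0.0374] turn 0.119 | j6 -1.22
  shift [-0.1911  0.0465  0.0544] turn 0.119 | j6 -1.22
  shift [-0.1911  0.0465  0.0584] turn 0.119 | j6 -1.22
```

Request:
move_arm([
  [-0.03,0.008,-0.002,0.06],
  [-0.07,0.017,-0.002,0.119],
  [-0.11,0.027,-0.002,0.119],
  [-0.15,0.037,-0.002,0.119],
  [-0.18,0.044,-0.002,0.119],
  [-0.191,0.0465,0.005,0.119],
  [-0.191,0.0465,0.02,0.119],
  [-0.191,0.0465,0.035,0.119],
  [-0.191,0.0465,0.047,0.119],
  [-0.191,0.0465,0.052,0.119],
  [-0.191,0.0465,0.055,0.119],
  [-0.191,0.0465,0.055,0.119],
])

```text
clock: 4.45
eef_pos: [610.1, 291.5, 29.6]
eef_rot: [3.142, 0.0, 3.094]
wrist_force: [0.1, 0.0, -7.7]
finger_gap: 49.5
finger_force: 50.0
```

Request:
move_arm([
  [0,0,0.002,0],
  [0,0,0.004,0],
  [0,0,0.004,0],
  [0,0,0.004,0],
])

```text
clock: 4.85
eef_pos: [610.6, 291.7, 26.2]
eef_rot: [3.141, 0.001, 3.094]
wrist_force: [0.2, 1.1, 0.3]
finger_gap: 49.7
finger_force: 50.0
```

Request:
move_arm([
  [-0.003,-0.002,0,0],
  [-0.006,-0.004,0,0],
  [-0.008,-0.006,0,0],
  [-0.008,-0.007,0,0],
  [-0.008,-0.008,0,0],
  [-0.008,-0.008,0,0],
])

```text
clock: 5.45
eef_pos: [618.1, 283.3, 25.6]
eef_rot: [3.141, 0.001, 3.094]
wrist_force: [-1.1, 4.7, -1.2]
finger_gap: 49.8
finger_force: 50.0
```

Request:
move_arm([
  [-0.002,-0.001,0,0],
  [-0.003,-0.001,0,0],
  [-0.003,-0.001,0,0],
  [-0.003,-0.001,0,0],
])

```text
clock: 5.85
eef_pos: [618.3, 283.2, 25.5]
eef_rot: [3.141, -0.006, 3.095]
wrist_force: [-23.3, 6.6, 10.2]
finger_gap: 49.5
finger_force: 50.0
```

Request:
move_arm([
  [0.0015,0,0,0],
  [0.002,0,0,0],
  [0.002,0,0,0],
])

```text
clock: 6.15
eef_pos: [618.2, 282.9, 25.5]
eef_rot: [3.141, -0.001, 3.094]
wrist_force: [-6.9, 7.4, -0.9]
finger_gap: 49.8
finger_force: 50.0
```

Request:
move_arm([
  [0,0,0,0],
  [0,0,0,0],
  [0,0,0,0],
  [0,0,-0.01,0],
  [0,0,-0.04,0],
  [0,0,-0.08,0],
  [0,0,-0.12,0],
  [0,0,-0.15,0],
  [0,0,-0.15,0],
], jaw=0.064)

```text
clock: 7.05
eef_pos: [620.4, 282.5, 181.7]
eef_rot: [3.138, 0.008, 3.094]
wrist_force: [0.1, 0.5, -0.3]
finger_gap: 63.8
finger_force: 0.0
```

```bash
python3 -c "
from h import *
print(loc(3,50))
for r in mods():print(r)
grasp(448.4,117.4,-.034)"
```

```text
[628.89562317 282.99846635]
('top', 448.6, 118.0, 118.9, 50.6, -0.036, 42.0)
('scene', 448.6, 116.8, 119.8, 51.0, -0.046, 41.6)
('top', 448.1, 4.3, 119.9, 49.9, -0.118, 42.1)
('scene', 446.8, 3.4, 121.4, 50.4, -0.119, 41.5)
('top', 450.2, -111.9, 119.9, 50.6, 0.141, 42.0)
('scene', 449.0, -112.8, 120.2, 50.9, 0.141, 41.7)
('top', 428.6, -227.7, 119.7, 51.2, 0.179, 42.0)
('scene', 428.0, -228.0, 119.9, 50.4, 0.183, 41.6)
  shift [ 0.1745 -0.1727  0.0859] turn -0.014 | j6 -1.15
  shift [ 0.1746 -0.1727  0.1639] turn -0.014 | j6 -1.15
```

Request:
move_arm([
  [0.03,-0.03,0,-0.014],
  [0.065,-0.065,0,-0.014],
  [0.1,-0.1,0,-0.014],
  [0.135,-0.135,0.02,-0.014],
  [0.165,-0.163,0.05,-0.014],
  [0.1745,-0.1727,0.075,-0.014],
  [0.1745,-0.1727,0.09,-0.014],
  [0.1745,-0.1727,0.115,-0.014],
  [0.1745,-0.1727,0.14,-0.014],
  [0.1745,-0.1727,0.155,-0.014],
  [0.1745,-0.1727,0.163,-0.014],
  [0.1745,-0.1727,0.163,-0.014],
], jaw=0.09)

```text
clock: 8.35
eef_pos: [435.3, 117.7, 11.3]
eef_rot: [-3.141, -0.003, 3.108]
wrist_force: [0.0, -0.3, 0.6]
finger_gap: 90.0
finger_force: 0.0
```

Request:
move_arm([
  [0,0,0,0],
  [0,0,0,0],
  [0,0,0,0],
  [0,0,0,0],
  [0,0,0,0],
  [0,0,0,0],
  [0,0,-0.01,0],
  [0,0,-0.03,0],
  [0,0,-0.07,0],
  [0,0,-0.07,0],
  [0,0,-0.07,0],
], jaw=0.03)

```text
clock: 9.45
eef_pos: [435.9, 117.9, 82.2]
eef_rot: [3.142, 0.0, 3.108]
wrist_force: [-0.7, -0.4, -8.9]
finger_gap: 49.7
finger_force: 50.0
```

```bash
python3 -c "
from h import *
K=np.array([614,-232.4]);
for nm,ly in (('L',86),('M',0),('R',-86)):
  print(nm)
  for z in (84,29): go(*loc(-12,ly,K,-.004),z,-.004+np.pi)
print('readerR')
for z in (84,28): go(*loc(-17,-57),z,RA+np.pi)"
```

```text
L
  shift [-0.1753 -0.2584 -0.0018] turn -0.03 | j6 -1.35
  shift [-0.1753 -0.2585  0.0532] turn -0.03 | j6 -1.35
M
  shift [-0.1778 -0.3444 -0.0018] turn -0.03 | j6 -1.35
  shift [-0.1778 -0.3444  0.0532] turn -0.03 | j6 -1.35
R
  shift [-0.1804 -0.4304 -0.0018] turn -0.03 | j6 -1.35
  shift [-0.1804 -0.4304  0.0532] turn -0.03 | j6 -1.35
readerR
  shift [-0.1658  0.0648 -0.0018] turn 0.014 | j6 -1.35
  shift [-0.1658  0.0648  0.0542] turn 0.014 | j6 -1.35
```

Request:
move_arm([
  [-0.03,0.012,-0.002,0.014],
  [-0.065,0.025,-0.002,0.014],
  [-0.1,0.04,-0.002,0.014],
  [-0.135,0.054,-0.002,0.014],
  [-0.158,0.062,-0.002,0.014],
  [-0.166,0.065,0.01,0.014],
  [-0.166,0.065,0.025,0.014],
  [-0.166,0.065,0.04,0.014],
  [-0.166,0.065,0.05,0.014],
  [-0.166,0.065,0.055,0.014],
  [-0.166,0.065,0.058,0.014],
  [-0.166,0.065,0.058,0.014],
])

```text
clock: 10.65
eef_pos: [604.3, 177.2, 24.9]
eef_rot: [-3.142, 0.0, 3.094]
wrist_force: [-3.9, -1.0, -2.4]
finger_gap: 49.7
finger_force: 50.0
```

Request:
move_arm([
  [-0.003,0.003,0.001,0],
  [-0.006,0.005,0.001,0],
  [-0.008,0.006,0.001,0],
  [-0.009,0.007,0.001,0],
  [-0.009,0.0075,0.001,0],
  [-0.009,0.0075,0.001,0],
])

```text
clock: 11.25
eef_pos: [613.0, 183.3, 23.7]
eef_rot: [-3.14, -0.002, 3.093]
wrist_force: [-12.9, -9.7, 4.1]
finger_gap: 50.0
finger_force: 50.0
```

Request:
move_arm([
  [-0.001,0.0005,0,0],
  [-0.001,0.0005,0,0],
  [-0.001,0.0005,0,0],
])

```text
clock: 11.55
eef_pos: [613.0, 183.3, 23.6]
eef_rot: [-3.139, -0.005, 3.093]
wrist_force: [-21.1, -14.0, 10.4]
finger_gap: 49.8
finger_force: 50.0
```

Request:
move_arm([
  [0.001,0,0,0],
  [0.0015,-0.0005,0,0],
  [0.0015,-0.0005,0,0],
])

```text
clock: 11.85
eef_pos: [613.0, 183.3, 23.6]
eef_rot: [-3.14, -0.001, 3.093]
wrist_force: [-7.5, -9.6, -1.0]
finger_gap: 49.7
finger_force: 50.0
```

Request:
move_arm([
  [0,0,0,0],
  [0,0,0,0],
  [0,0,0,0],
  [0,0,-0.01,0],
  [0,0,-0.04,0],
  [0,0,-0.08,0],
  [0,0,-0.12,0],
  [0,0,-0.15,0],
  [0,0,-0.15,0],
], jaw=0.064)

```text
clock: 12.75
eef_pos: [614.9, 184.9, 179.4]
eef_rot: [3.139, 0.008, 3.094]
wrist_force: [0.4, -0.5, -0.8]
finger_gap: 64.4
finger_force: 0.0
```

```bash
python3 -c "
from h import *
for r in mods():print(r)
grasp(447.6,3.8,-.12)"
```

```text
('top', 448.0, 4.3, 120.1, 50.0, -0.117, 42.1)
('scene', 447.1, 3.4, 123.1, 50.8, -0.123, 41.8)
('top', 450.2, -112.1, 120.0, 50.4, 0.146, 41.8)
('scene', 449.3, -112.6, 120.3, 50.8, 0.14, 41.7)
('top', 428.6, -227.5, 119.4, 52.0, 0.19, 41.8)
('scene', 428.0, -228.1, 120.3, 50.4, 0.187, 41.8)
  shift [ 0.169  -0.1875  0.0839] turn 0.072 | j6 -1.29
  shift [ 0.1691 -0.1875  0.1619] turn 0.072 | j6 -1.29
```

Request:
move_arm([
  [0.03,-0.033,0,0.03],
  [0.06,-0.067,0,0.06],
  [0.095,-0.105,0,0.072],
  [0.125,-0.14,0.02,0.072],
  [0.155,-0.172,0.05,0.072],
  [0.169,-0.1875,0.075,0.072],
  [0.169,-0.1875,0.09,0.072],
  [0.169,-0.1875,0.115,0.072],
  [0.169,-0.1875,0.14,0.072],
  [0.169,-0.1875,0.153,0.072],
  [0.169,-0.1875,0.161,0.072],
  [0.169,-0.1875,0.161,0.072],
], jaw=0.09)

```text
clock: 14.05
eef_pos: [434.5, 5.2, 11.3]
eef_rot: [-3.141, -0.003, 3.022]
wrist_force: [0.2, -0.9, 0.3]
finger_gap: 90.0
finger_force: 0.0
```

Request:
move_arm([
  [0,0,0,0],
  [0,0,0,0],
  [0,0,0,0],
  [0,0,0,0],
  [0,0,0,0],
  [0,0,0,0],
  [0,0,-0.01,0],
  [0,0,-0.03,0],
  [0,0,-0.07,0],
  [0,0,-0.07,0],
  [0,0,-0.07,0],
], jaw=0.03)

```text
clock: 15.15
eef_pos: [435.4, 5.1, 82.8]
eef_rot: [3.142, 0.001, 3.022]
wrist_force: [-0.2, 0.2, -4.0]
finger_gap: 49.5
finger_force: 50.0
```

```bash
python3 -c "
from h import *
K=np.array([614,-232.4]);
for nm,ly in (('L',86),('M',0),('R',-86)):
  print(nm)
  for z in (84,28): go(*loc(-12,ly,K,-.004),z,-.004+np.pi)"
```

```text
L
  shift [-0.1838 -0.1305 -0.001 ] turn -0.116 | j6 -1.52
  shift [-0.1837 -0.1305  0.055 ] turn -0.116 | j6 -1.52
M
  shift [-0.1937 -0.2159 -0.001 ] turn -0.116 | j6 -1.52
  shift [-0.1937 -0.2159  0.055 ] turn -0.116 | j6 -1.52
R
  shift [-0.2037 -0.3013 -0.001 ] turn -0.116 | j6 -1.52
  shift [-0.2036 -0.3013  0.055 ] turn -0.116 | j6 -1.52
```

Request:
move_arm([
  [-0.035,-0.025,-0.001,-0.06],
  [-0.075,-0.053,-0.001,-0.116],
  [-0.115,-0.082,-0.001,-0.116],
  [-0.15,-0.107,-0.001,-0.116],
  [-0.176,-0.125,-0.001,-0.116],
  [-0.1838,-0.1305,0.01,-0.116],
  [-0.1838,-0.1305,0.025,-0.116],
  [-0.1838,-0.1305,0.04,-0.116],
  [-0.1838,-0.1305,0.05,-0.116],
  [-0.1838,-0.1305,0.055,-0.116],
  [-0.1838,-0.1305,0.0565,-0.116],
  [-0.1838,-0.1305,0.0565,-0.116],
])

```text
clock: 16.35
eef_pos: [602.4, -146.2, 26.6]
eef_rot: [-3.142, 0.001, 3.138]
wrist_force: [-2.3, 1.5, 2.2]
finger_gap: 49.4
finger_force: 50.0
```

Landed. Release and go to the next.

Request:
move_arm([
  [0,0,0,0],
  [0,0,0,0],
  [0,0,0,0],
  [0,0,-0.01,0],
  [0,0,-0.04,0],
  [0,0,-0.08,0],
  [0,0,-0.12,0],
  [0,0,-0.15,0],
  [0,0,-0.15,0],
], jaw=0.062)

```text
clock: 17.25
eef_pos: [603.9, -146.9, 181.7]
eef_rot: [-3.139, 0.008, 3.138]
wrist_force: [-0.0, -0.8, 0.0]
finger_gap: 62.4
finger_force: 0.0
```

```bash
python3 -c "
from h import *
for r in mods():print(r)
grasp(449.8,-112.3,.142)"
```

```text
('scene', 613.9, -145.3, 120.4, 50.4, -0.007, 54.2)
('scene', 428.2, -228.2, 122.3, 50.0, 0.194, 41.3)
  shift [0.1647 0.0318 0.0864] turn -0.146 | j6 -1.86
  shift [0.1648 0.0319 0.1644] turn -0.146 | j6 -1.86
```

```bash
python3 -c "
from h import *
a=viewer.camera('scene')['frame'];b=viewer.camera('top')['frame']
cv2.imwrite('pics/s2.png',np.hstack([a[80:380,150:550],b[80:380,150:550]]))"
```

```text
(no output)
```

View pics/s2.png

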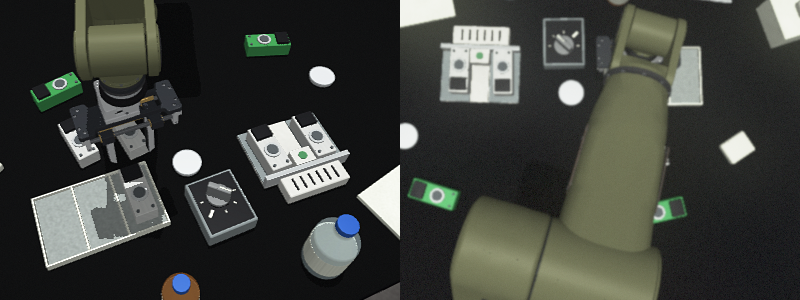

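The left half (scene) shows module 4 hidden behind the fingers and the first empty one lying in the left bay. The right half (top) shows both loaded modules in the reader. I'll move aside to see module 4.

Request:
move_arm([
  [0.03,0.035,0,0],
  [0.06,0.07,0,-0.05],
  [0.09,0.11,0,-0.1],
  [0.12,0.15,0,-0.146],
  [0.15,0.19,0,-0.146],
  [0.165,0.21,0,-0.146],
  [0.165,0.21,0,-0.146],
], jaw=0.09)

```text
clock: 18.15
eef_pos: [436.3, 66.1, 175.4]
eef_rot: [3.141, -0.001, -2.997]
wrist_force: [-0.0, -0.0, 0.3]
finger_gap: 90.0
finger_force: 0.0
```

```bash
python3 -c "
from h import *
print(loc(3,50),loc(3,-50))
for r in mods():print(r)
grasp(449.8,-112.3,.142)
c=viewer.camera('scene');W=cloud(c);z=W[...,2]
for s in (1,-1):
  m=(c['z_map']>0)&(z>44)&(z<62)&(np.hypot(*np.moveaxis(W[...,:2]-loc(3,50*s),2,0))<75)
  print(s,m.sum(),rect(W,m),np.percentile(z[m],[10,50,90]))"
```

```text
[628.89562317 282.99846635] [624.09746616 183.11364423]
('top', 450.3, -112.1, 119.9, 51.0, 0.139, 41.8)
('scene', 449.5, -112.6, 120.2, 50.6, 0.145, 41.6)
('top', 614.5, -144.6, 119.3, 51.1, -0.009, 53.9)
('scene', 613.6, -145.5, 120.4, 50.3, -0.004, 54.3)
('top', 428.7, -227.7, 119.2, 52.2, 0.193, 42.0)
('scene', 427.2, -228.2, 121.8, 50.5, 0.182, 41.5)
  shift [ 0.0254 -0.1764  0.0855] turn 0.001 | j6 -1.65
  shift [ 0.0254 -0.1764  0.1635] turn 0.001 | j6 -1.65
1 980 (631.3, 281.5, 119.8, 82.1, -0.353) [48.06300473 51.85619719 59.19426832]
-1 1021 (622.9, 199.3, 120.4, 113.9, -0.013) [48.10230403 51.68111118 59.13044152]
```

Request:
move_arm([
  [0.005,-0.03,0,0],
  [0.01,-0.07,0,0],
  [0.017,-0.11,0,0],
  [0.022,-0.15,0.02,0],
  [0.0254,-0.17,0.05,0],
  [0.0254,-0.1764,0.075,0],
  [0.0254,-0.1764,0.095,0],
  [0.0254,-0.1764,0.12,0],
  [0.0254,-0.1764,0.142,0],
  [0.0254,-0.1764,0.155,0],
  [0.0254,-0.1764,0.162,0],
  [0.0254,-0.1764,0.162,0],
])

```text
clock: 19.5
eef_pos: [437.6, -114.5, 13.1]
eef_rot: [3.141, -0.002, -3.0]
wrist_force: [-0.5, 0.8, 0.6]
finger_gap: 89.9
finger_force: 0.0
```

Request:
move_arm([
  [0,0,0,0],
  [0,0,0,0],
  [0,0,0,0],
  [0,0,0,0],
  [0,0,0,0],
  [0,0,0,0],
  [0,0,-0.01,0],
  [0,0,-0.03,0],
  [0,0,-0.07,0],
  [0,0,-0.07,0],
  [0,0,-0.07,0],
], jaw=0.03)

```text
clock: 20.6
eef_pos: [438.0, -114.0, 84.5]
eef_rot: [-3.141, 0.001, -2.999]
wrist_force: [-0.3, 0.4, -4.3]
finger_gap: 49.3
finger_force: 50.0
```

```bash
python3 -c "
from h import *
K=np.array([614,-232.4]);
for nm,ly in (('M',0),('R',-86)):
  print(nm)
  for z in (84,28): go(*loc(-12,ly,K,-.004),z,-.004+np.pi)"
```

```text
M
  shift [-0.1455 -0.1404  0.0008] turn 0.146 | j6 -2.05
  shift [-0.1455 -0.1403  0.0568] turn 0.146 | j6 -2.05
R
  shift [-0.133  -0.2254  0.0008] turn 0.146 | j6 -2.05
  shift [-0.1329 -0.2254  0.0568] turn 0.146 | j6 -2.05
```

Request:
move_arm([
  [-0.01,-0.02,-0.02,0.04],
  [-0.03,-0.055,-0.03,0.1],
  [-0.06,-0.09,-0.03,0.146],
  [-0.1,-0.12,-0.03,0.146],
  [-0.135,-0.137,-0.02,0.146],
  [-0.1455,-0.1404,0,0.146],
  [-0.1455,-0.1404,0.02,0.146],
  [-0.1455,-0.1404,0.038,0.146],
  [-0.1455,-0.1404,0.05,0.146],
  [-0.1455,-0.1404,0.055,0.146],
  [-0.1455,-0.1404,0.0565,0.146],
  [-0.1455,-0.1404,0.0565,0.146],
])

```text
clock: 21.8
eef_pos: [602.0, -232.5, 28.2]
eef_rot: [-3.141, 0.001, 3.138]
wrist_force: [-3.3, 0.9, 2.7]
finger_gap: 49.6
finger_force: 50.0
```

Request:
move_arm([
  [0,0,0,0],
  [0,0,0,0],
  [0,0,0,0],
  [0,0,-0.01,0],
  [0,0,-0.04,0],
  [0,0,-0.08,0],
  [0,0,-0.12,0],
  [0.03,0.03,-0.15,-0.05],
  [0.07,0.07,-0.15,-0.1],
  [0.11,0.11,-0.15,-0.15],
  [0.15,0.15,-0.15,-0.19],
  [0.17,0.17,-0.15,-0.19],
], jaw=0.062)

```text
clock: 23.0
eef_pos: [431.0, -60.6, 178.2]
eef_rot: [-3.141, 0.001, -2.954]
wrist_force: [1.5, 0.8, 1.2]
finger_gap: 62.2
finger_force: 0.0
```

```bash
python3 -c "
from h import *
for r in mods():print(r)
grasp(427.9,-228,.187)"
```

```text
('top', 614.5, -144.7, 119.8, 51.1, -0.007, 54.2)
('scene', 613.7, -145.5, 121.6, 50.0, -0.005, 54.2)
('top', 428.7, -227.4, 119.4, 51.1, 0.193, 42.0)
('scene', 428.1, -227.8, 120.2, 50.6, 0.185, 41.8)
('top', 614.0, -230.9, 120.6, 51.9, -0.008, 54.0)
('scene', 613.5, -231.6, 118.8, 49.9, -0.006, 54.3)
  shift [ 0.0454 -0.1656  0.0883] turn 0.002 | j6 -1.98
  shift [ 0.0454 -0.1657  0.1663] turn 0.002 | j6 -1.98
```

Request:
move_arm([
  [0.01,-0.03,0,0],
  [0.02,-0.07,0,0],
  [0.03,-0.11,0,0],
  [0.04,-0.145,0.02,0],
  [0.0454,-0.162,0.05,0],
  [0.0454,-0.166,0.075,0],
  [0.0454,-0.166,0.095,0],
  [0.0454,-0.166,0.12,0],
  [0.0454,-0.166,0.142,0],
  [0.0454,-0.166,0.157,0],
  [0.0454,-0.166,0.165,0],
  [0.0454,-0.166,0.165,0],
], jaw=0.09)

```text
clock: 24.3
eef_pos: [418.6, -233.5, 12.2]
eef_rot: [3.141, -0.001, -2.956]
wrist_force: [0.1, -0.5, 0.4]
finger_gap: 90.1
finger_force: 0.0
```

Request:
move_arm([
  [0,0,0,0],
  [0,0,0,0],
  [0,0,0,0],
  [0,0,0,0],
  [0,0,0,0],
  [0,0,0,0],
  [0,0,-0.01,0],
  [0,0,-0.03,0],
  [0,0,-0.07,0],
  [0,0,-0.1,0],
  [0,0,-0.1,0],
  [0,0,-0.1,0],
], jaw=0.03)

```text
clock: 25.5
eef_pos: [418.5, -233.3, 112.3]
eef_rot: [-3.141, 0.0, -2.955]
wrist_force: [-0.4, -0.2, -4.2]
finger_gap: 49.3
finger_force: 50.0
```

```bash
python3 -c "
from h import *
K=np.array([613.8,-231.5]);
for nm,ly in (('R',-86),):
  for z in (84,28): go(*loc(-12,ly,K,-.004),z,-.004+np.pi)"
```

```text
shift [-0.1642 -0.1166  0.0284] turn 0.19 | j6 -2.34
  shift [-0.1642 -0.1166  0.0844] turn 0.19 | j6 -2.34
```

Request:
move_arm([
  [-0.03,-0.02,0,0.05],
  [-0.07,-0.05,0,0.1],
  [-0.11,-0.08,0,0.15],
  [-0.145,-0.104,0,0.19],
  [-0.1642,-0.1166,0.01,0.19],
  [-0.1642,-0.1166,0.03,0.19],
  [-0.1642,-0.1166,0.05,0.19],
  [-0.1642,-0.1166,0.068,0.19],
  [-0.1642,-0.1166,0.079,0.19],
  [-0.1642,-0.1166,0.084,0.19],
  [-0.1642,-0.1166,0.0855,0.19],
  [-0.1642,-0.1166,0.0855,0.19],
])

```text
clock: 26.7
eef_pos: [601.8, -317.6, 27.4]
eef_rot: [-3.141, 0.001, 3.138]
wrist_force: [-0.1, -0.4, -3.8]
finger_gap: 49.7
finger_force: 50.0
```

Still carrying about 3.8 N, so it is roughly 1 mm above the pad.

Request:
move_arm([
  [0,0,0.001,0],
  [0,0,0.0015,0],
  [0,0,0.0015,0],
])

```text
clock: 27.0
eef_pos: [602.0, -317.7, 26.3]
eef_rot: [-3.141, 0.001, 3.138]
wrist_force: [0.2, -0.4, 1.9]
finger_gap: 49.5
finger_force: 50.0
```

Request:
move_arm([
  [0,0,0,0],
  [0,0,0,0],
  [0,0,0,0],
  [0,0,-0.01,0],
  [0,0,-0.04,0],
  [0,0,-0.08,0],
  [0,0,-0.12,0],
  [0.04,0.02,-0.15,-0.0],
  [0.08,0.05,-0.15,0],
  [0.12,0.09,-0.15,0],
  [0.16,0.13,-0.15,0],
  [0.18,0.16,-0.15,0],
], jaw=0.062)

```text
clock: 28.2
eef_pos: [421.7, -157.5, 176.1]
eef_rot: [-3.141, 0.001, 3.137]
wrist_force: [0.3, 0.1, 1.8]
finger_gap: 62.1
finger_force: 0.0
```

```bash
python3 -c "
from h import *
for r in mods():print(r)
for n in ('scene','top'):
  c=viewer.camera(n);W=cloud(c);z=W[...,2]; f=c['frame']
  Q=R.from_euler('z',RA).as_matrix()[:2,:2]; L=(W[...,:2]-RC)@Q
  for s in (1,-1):
    m=(c['z_map']>0)&(z>43)&(z<56)&(L[...,0]<72)&(L[...,0]>-80)&(s*L[...,1]>21)&(s*L[...,1]<90)
    m2=(c['z_map']>0)&(z>45)&(z<56)&(abs(L[...,0]-3)<30)&(abs(s*L[...,1]-50)<15)
    p=L[m]; print(n,s,rect(W,m),np.round(np.percentile(p,[1,99],axis=0),1).tolist(),'z med',np.median(z[m]))
a=viewer.camera('scene')['frame'];b=viewer.camera('top')['frame']
cv2.imwrite('pics/s3.png',np.hstack([cv2.resize(a[160:360,160:510],(700,400)),]))
print(manip.read_state()['eef_pos'])
for z in (150,): go(691.5,7,z,2.356)"
```

```text
('top', 614.5, -144.8, 119.4, 51.2, -0.004, 54.2)
('scene', 614.5, -145.2, 119.6, 50.7, -0.008, 54.2)
('top', 613.6, -230.6, 119.9, 51.2, -0.003, 53.8)
('scene', 613.2, -231.6, 119.5, 50.0, -0.005, 54.3)
('top', 612.9, -315.3, 120.8, 51.0, 0.007, 54.2)
('scene', 610.9, -316.8, 121.6, 50.3, 0.001, 54.1)
scene 1 (628.7, 282.6, 121.2, 52.7, -0.056) [[-50.3, 24.3], [62.3, 74.2]] z med 50.66225164376419
scene -1 (622.7, 176.0, 121.5, 65.4, -0.001) [[-48.9, -89.4], [61.5, -39.4]] z med 50.715549035058416
top 1 (629.9, 281.5, 120.8, 55.8, -0.039) [[-55.3, 25.7], [63.1, 75.6]] z med 50.57339070336275
top -1 (625.4, 175.7, 122.7, 61.7, 0.011) [[-56.0, -88.9], [62.6, -37.2]] z med 50.77090208939421
[ 424.27483747 -159.18537477  176.06737399]
  shift [-0.2665  0.1673  0.0263] turn 0.782 | j6 -2.01
```

View pics/s3.png

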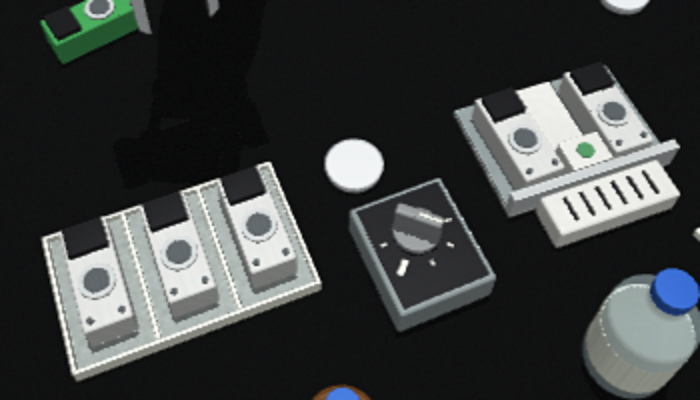

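The picture shows the three empties flat in their bays and the left reader module home. The right one, at about (525,140), has been knocked roughly 14 mm away from the head. I'll measure it and put it back.

```bash
python3 -c "
from h import *
for n in ('scene','top'):
  c=viewer.camera(n);W=cloud(c);z=W[...,2]
  Q=R.from_euler('z',RA).as_matrix()[:2,:2]; L=(W[...,:2]-RC)@Q
  m=(c['z_map']>0)&(z>44)&(z<62)&(L[...,0]<75)&(L[...,0]>-95)&(L[...,1]<-20)&(L[...,1]>-130)
  for b in blobs(m): print(n,b.sum(),rect(W,b),np.median(z[b]))
"
```

```text
scene 1009 (623.2, 168.5, 119.8, 51.4, -0.001) 51.639830217806434
top 834 (625.4, 169.3, 122.2, 48.3, 0.005) 52.07410446461154
```

```bash
python3 -c "
from h import *
print(manip.read_state()['eef_pos'])
for z in (176,90,23): go(612.2,168.9,z,.002+np.pi)"
```

```text
[ 424.08903227 -159.212571    175.49627024]
  shift [-0.1867  0.3289 -0.0005] turn -0.006 | j6 -2.01
  shift [-0.1867  0.3289  0.0855] turn -0.006 | j6 -2.01
  shift [-0.1866  0.329   0.1525] turn -0.006 | j6 -2.01
```

Request:
move_arm([
  [-0.02,0.035,0,-0.006],
  [-0.042,0.075,0,-0.006],
  [-0.066,0.115,0,-0.006],
  [-0.09,0.155,0,-0.006],
  [-0.112,0.195,0,-0.006],
  [-0.135,0.235,0,-0.006],
  [-0.157,0.275,0,-0.006],
  [-0.178,0.312,0.01,-0.006],
  [-0.1867,0.329,0.04,-0.006],
  [-0.1867,0.329,0.07,-0.006],
  [-0.1867,0.329,0.085,-0.006],
  [-0.1867,0.329,0.085,-0.006],
], jaw=0.078)

```text
clock: 29.8
eef_pos: [610.8, 169.1, 88.0]
eef_rot: [-3.141, -0.004, -3.14]
wrist_force: [-0.3, 1.5, 0.2]
finger_gap: 77.8
finger_force: 0.0
```

```bash
python3 -c "
from h import *
for z in (23,): go(612.2,168.9,z,.002+np.pi)"
```

```text
shift [-0.0017 -0.0001  0.065 ] turn -0.001 | j6 -1.36
```

Request:
move_arm([
  [0,0,0.025,0],
  [0,0,0.045,0],
  [0,0,0.058,0],
  [0,0,0.064,0],
  [0,0,0.064,0],
  [0,0,0.064,0],
])

```text
clock: 30.4
eef_pos: [612.1, 169.8, 27.6]
eef_rot: [3.141, 0.002, -3.14]
wrist_force: [-0.4, -0.1, -0.4]
finger_gap: 78.2
finger_force: 0.0
```

Request:
move_arm([
  [0,0,0,0],
  [0,0,0,0],
  [0,0,0,0],
  [0,0,0,0],
  [0,0,0,0],
  [0.003,0,0,0.02],
  [0.005,0.004,0,0.05],
  [0.005,0.008,0,0.05],
  [0.005,0.008,0,0.05],
], jaw=0.03)

```text
clock: 31.3
eef_pos: [606.3, 177.7, 26.7]
eef_rot: [-3.141, 0.0, 3.093]
wrist_force: [-0.5, -3.0, 4.1]
finger_gap: 49.6
finger_force: 50.0
```

Request:
move_arm([
  [-0.002,0.002,0,0],
  [-0.004,0.004,0,0],
  [-0.006,0.0055,0,0],
  [-0.0075,0.006,0,0],
  [-0.0085,0.0065,0,0],
  [-0.0085,0.0065,0,0],
])

```text
clock: 31.9
eef_pos: [613.2, 183.2, 26.6]
eef_rot: [-3.14, -0.005, 3.093]
wrist_force: [-17.5, -8.3, 14.3]
finger_gap: 50.0
finger_force: 50.0
```

Same home position as before, with contact on both faces. I'll ease off and release straight up.

Request:
move_arm([
  [0.0005,0,0,0],
  [0.001,0,0,0],
  [0.001,0,0,0],
])

```text
clock: 32.2
eef_pos: [613.1, 183.2, 26.7]
eef_rot: [-3.14, -0.003, 3.093]
wrist_force: [-9.8, -7.5, 9.3]
finger_gap: 49.9
finger_force: 50.0
```

Request:
move_arm([
  [0,0,0,0],
  [0,0,0,0],
  [0,0,0,0],
  [0,0,-0.005,0],
  [0,0,-0.015,0],
  [0,0,-0.04,0],
  [0,0,-0.08,0],
  [0,0,-0.12,0],
  [0,0,-0.15,0],
  [0,0,-0.15,0],
], jaw=0.06)

```text
clock: 33.2
eef_pos: [615.8, 184.4, 182.4]
eef_rot: [3.139, 0.008, 3.094]
wrist_force: [0.0, 0.8, 0.3]
finger_gap: 60.0
finger_force: 0.0
```

```bash
cat >> h.py <<'E'
def seats():
    Q=R.from_euler('z',RA).as_matrix()[:2,:2]
    for n in ('scene','top'):
        c=viewer.camera(n);W=cloud(c);z=W[...,2]; L=(W[...,:2]-RC)@Q
        for s in (1,-1):
            m=(c['z_map']>0)&(z>44)&(z<62)&(L[...,0]<75)&(L[...,0]>-95)&(L[...,1]*s>18)&(L[...,1]*s<130)
            for b in blobs(m,150):
                r=rect(W,b); p=(np.array(r[:2])-RC)@Q-[3,50*s]; print(n,s,r,'err',p.round(1),np.median(z[b]).round(1))
E
python3 -c "
from h import *
seats()
for r in mods():print(r)
print(manip.read_state()['eef_pos'])
go(691.5,7,150,-2.356)"
```

```text
scene 1 (628.8, 282.5, 119.5, 52.1, -0.043) err [-0.1 -0.5] 51.6
scene -1 (624.7, 183.4, 119.1, 52.1, -0.05) err [0.6 0.3] 51.7
('top', 614.5, -144.3, 119.9, 50.3, -0.005, 54.1)
('scene', 614.0, -145.6, 119.5, 50.2, -0.004, 54.3)
('top', 613.7, -230.5, 120.1, 51.5, -0.006, 54.1)
('scene', 613.2, -231.6, 119.4, 49.9, -0.005, 54.4)
('top', 612.7, -315.6, 119.5, 52.0, 0.01, 53.8)
('scene', 610.7, -316.9, 121.7, 50.4, -0.001, 54.2)
[613.6921367  183.83020899 175.334479  ]
  shift [-0.0862 -0.1729  0.0253] turn -0.833 | j6 -1.29
```

Request:
move_arm([
  [-0.015,-0.03,0,-0.13],
  [-0.03,-0.06,0,-0.26],
  [-0.05,-0.1,0,-0.39],
  [-0.065,-0.135,0,-0.52],
  [-0.08,-0.16,0,-0.65],
  [-0.0862,-0.173,0.01,-0.78],
  [-0.0862,-0.173,0.025,-0.833],
  [-0.0862,-0.173,0.04,-0.833],
  [-0.0862,-0.173,0.055,-0.833],
  [-0.0862,-0.173,0.065,-0.833],
  [-0.0862,-0.173,0.065,-0.833],
], jaw=0.045, squeeze=20)

```text
clock: 34.5
eef_pos: [691.3, 7.4, 109.4]
eef_rot: [3.14, -0.002, -2.357]
wrist_force: [0.8, 0.3, -0.7]
finger_gap: 44.8
finger_force: 0.0
```

```bash
python3 -c "
from h import *
c=viewer.camera('scene');W=cloud(c);z=W[...,2]
m=(c['z_map']>0)&(z>70)&(z<95)&(np.hypot(W[...,0]-691,W[...,1]-7)<40)
print(m.sum(),rect(W,m) if m.any() else '')
go(691.5,7,64,-2.356)"
```

```text
0 
  shift [ 0.0004 -0.0001  0.0468] turn -0.001 | j6 -2.4
```

Request:
move_arm([
  [0,0,0.02,0],
  [0,0,0.035,0],
  [0,0,0.043,0],
  [0,0,0.046,0],
  [0,0,0.046,0],
  [0,0,0.046,0],
])

```text
clock: 35.15
eef_pos: [692.4, 7.0, 66.2]
eef_rot: [-3.141, 0.001, -2.356]
wrist_force: [0.4, -0.4, 0.2]
finger_gap: 45.0
finger_force: 0.0
```

Request:
move_arm([
  [0,0,0,0],
  [0,0,0,0],
  [0,0,0,0],
  [0,0,0,0],
  [0,0,0,0],
], jaw=0.005)

```text
clock: 35.65
eef_pos: [691.5, 7.7, 65.6]
eef_rot: [3.14, -0.0, -2.356]
wrist_force: [-4.9, 4.1, 4.3]
finger_gap: 13.6
finger_force: 20.0
```

```bash
python3 -c "
from h import *
seats()
for r in mods():print(r)
s=manip.read_state();print(s['wrist_force'],s['moment'],s['joints'])"
```

```text
scene 1 (628.4, 282.9, 120.5, 51.8, -0.041) err [-0.5 -0.1] 51.8
scene -1 (628.5, 182.5, 111.9, 51.7, -0.054) err [ 4.4 -0.4] 51.6
top 1 (630.1, 283.2, 119.3, 51.4, -0.039) err [1.2 0.3] 52.0
top -1 (626.9, 183.9, 123.8, 50.7, -0.05) err [2.8 0.9] 52.0
('top', 614.3, -144.2, 119.2, 50.6, 0.001, 54.2)
('scene', 613.8, -145.3, 121.2, 50.6, -0.005, 54.2)
('top', 613.7, -230.7, 119.7, 51.4, -0.005, 54.1)
('scene', 613.3, -231.6, 120.1, 50.0, -0.006, 54.4)
('top', 612.5, -315.7, 120.5, 51.2, 0.002, 53.6)
('scene', 611.4, -316.8, 119.7, 50.4, -0.001, 54.3)
[-6.11987745  3.85886063  3.39483868] [ 0.79604039  1.01266204 -0.01359986] [-4.20287515e-02  7.43693586e-01  1.19024210e+00  9.21333558e-04
  1.20916667e+00 -2.39873927e+00]
```

Request:
move_arm([
  [0,0,0,0.13],
  [0,0,0,0.26],
  [0,0,0,0.39],
  [0,0,0,0.52],
  [0,0,0,0.65],
  [0,0,0,0.785],
  [0,0,0,0.915],
  [0,0,0,1.045],
  [0,0,0,1.175],
  [0,0,0,1.305],
  [0,0,0,1.44],
  [0,0,0,1.571],
])

```text
clock: 37.05
eef_pos: [691.5, 4.7, 65.6]
eef_rot: [-3.138, 0.001, 2.349]
wrist_force: [-6.9, -13.8, 4.4]
finger_gap: 13.9
finger_force: 20.0
```

Request:
move_arm([
  [0,0,0,0],
  [0,0,0,0],
  [0,0,0,0],
])

```text
clock: 37.35
eef_pos: [691.5, 4.6, 65.6]
eef_rot: [-3.138, 0.001, 2.355]
wrist_force: [-5.5, -13.1, 3.2]
finger_gap: 14.0
finger_force: 20.0
```

Request:
move_arm([
  [0,0,0,0],
  [0,0,0,0],
  [0,0,0,0],
  [0,0,-0.01,0],
  [0,0,-0.04,0],
  [0,0,-0.08,0],
  [0,0,-0.12,0],
  [0.1,0.1,-0.12,0],
  [0.03,0.03,-0.14,0],
  [0.06,0.06,-0.14,0],
  [0.1,0.1,-0.14,0],
  [0.13,0.13,-0.14,0],
], jaw=0.04)

```text
clock: 38.55
eef_pos: [691.9, 192.5, 206.7]
eef_rot: [3.141, 0.001, 2.355]
wrist_force: [0.5, -0.6, -0.2]
finger_gap: 40.2
finger_force: 0.0
```

Request:
move_arm([
  [0.02,0.02,0,0],
  [0.05,0.05,0,0],
  [0.08,0.08,0,0],
  [0.1,0.1,0,0],
  [0.1,0.1,0,0],
])

```text
clock: 39.05
eef_pos: [690.9, 336.5, 205.4]
eef_rot: [3.141, -0.001, 2.36]
wrist_force: [-0.4, 0.2, 0.1]
finger_gap: 39.8
finger_force: 0.0
```

```bash
python3 -c "
from h import *
seats()
for r in mods():print(r)
for n in ('scene','top'):
  c=viewer.camera(n);W=cloud(c);z=W[...,2]
  m=(c['z_map']>0)&(z>70)&(z<95)&(np.hypot(W[...,0]-691,W[...,1]-7)<40)
  print(n,m.sum(),rect(W,m) if m.any() else '')
  if n=='scene': cv2.imwrite('pics/s4.png',cv2.resize(c['frame'][160:360,160:510],(700,400)))"
```

```text
scene 1 (628.9, 282.5, 120.8, 51.9, -0.038) err [ 0.  -0.5] 51.8
scene -1 (623.4, 182.5, 121.4, 50.7, -0.054) err [-0.7 -0.6] 51.6
top 1 (643.9, 282.3, 92.1, 50.0, -0.013) err [15.  0.] 51.1
top -1 (625.5, 184.1, 120.3, 50.7, -0.051) err [1.4 1.1] 51.9
('top', 614.4, -144.3, 120.0, 50.5, 0.003, 54.2)
('scene', 614.0, -145.5, 120.4, 50.1, -0.008, 54.2)
('top', 613.5, -230.9, 120.7, 51.7, -0.005, 53.7)
('scene', 613.1, -231.6, 119.9, 49.9, -0.005, 54.4)
('top', 612.8, -316.0, 120.9, 53.0, 0.013, 53.8)
('scene', 610.9, -316.7, 120.9, 50.3, -0.002, 54.2)
scene 179 (690.7, 6.3, 50.0, 14.0, -0.788)
top 121 (692.1, 7.9, 49.6, 14.9, -0.762)
```

View pics/s4.png

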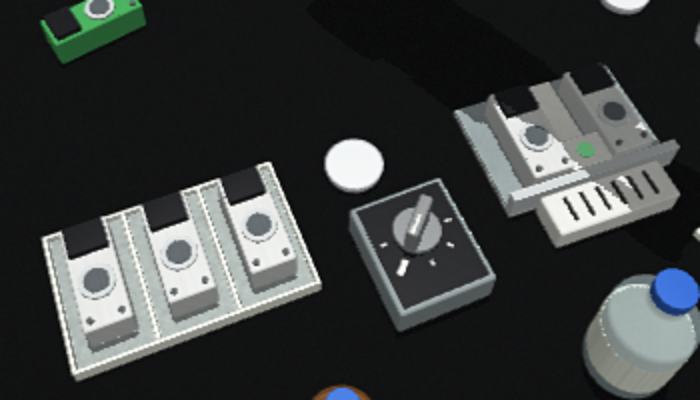

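The picture shows the knob bar in line with the long mark, both reader modules home and the three empties in their bays.

```bash
python3 -c "
from cell import manip
print(manip.sign_off())"
```

```text
the job is handed in; nothing more can be done
None
```

I handed the job in; by the last camera check both loaded modules were home in the reader (I reseated the right one after it was knocked aside), the three empties were flat in the rack bays and the knob was on the long mark, but the sign-off gave no verdict.

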